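# Put the waveguide standards back in their kit case

### The arm

A 6-joint arm with a two-finger parallel gripper is mounted at the origin on the work surface. World frame = base frame: x ahead of the robot, y to its left, z up, the work surface at z = 0. Lengths are in mm, angles in rad, forces in N, time in s.
With the tool pointing down it reaches from about 275 to 750 mm from the base axis. Payload 10.2 kg.
Tool frame: the origin (TCP) lies between the finger pads; the fingertips stand 11 mm ahead of it and the grasp point (between the pads) lies 8 mm behind it; z points along the fingers, y is the line along which they close (so a half turn about z gives the same grasp; the last joint's range is limited). The gripper opens to 85 mm and grips with 20 to 120 N. Pads are 22 mm wide; open, the fingers measure 114 mm over their backs; the gripper's body (76 mm by 85 mm) begins 54 mm behind the grasp point. The pads swing forward as they close: fully open they stand 13 mm farther back than shut.
Start: joints at [0.967, 0.313, 1.498, -0, 1.331, -0.223], TCP at [195.136, 487.394, 242.294] pointing down, gripper open.
Joint ranges: [-2.94, 2.94], [-0.97, 2.17], [0.19, 2.56], [-1.23, 4.37], [0.02, 3.11], [-2.88, 2.88]. Speed limits (rad/s): [2.39, 2.39, 3.01, 3.14, 3.14, 3.14].

### API

Orientations are given as a unit quaternion [w, x, y, z].
In Python, from rig import sense, eyes, finish_job gives the robot as it stands.
- The arm moves only by the shell command python3 -m jog 'ROWS' [FORCE]. ROWS is JSON, a list of rows, each a list of 7 numbers: the shift along the tool's x, y, z in m, then the turn, a rotation vector about the tool's x, y, z in rad, then the finger opening in m, from 0 to 0.0854. In form: [[dx, dy, dz, rx, ry, rz, gripper], ...]. A call has 1 to 5 rows; each row shifts and turns the commanded pose from where the row before left it, along the tool's axes as they then stand; what a row does not reach is not made up. A row lasts 1/10 s, in which the tool goes at most 50 mm and 8.59 degrees, less where a joint would pass 70% of its speed; a pose out of reach is approached as far as the arm can. A call is refused whole if a number of a shift passes 0.05 or a number of a turn 0.15, either way. A call with a gripper value outside its range is refused whole. The fingers move at their own pace and stop on an object; FORCE is the grip in N (left out, the last holds). Time passes only in rows, so rows that do not move let the fingers close. It gives the time, the measured TCP pose, the force, the opening and the grip force at its end, in the units of the state.
- sense(): the state, without advancing time (a new reading comes with each control period).
- eyes.capture(name): name is "side" or "top"; returns the picture (384x512x3 uint8, red, green, blue); there is no depth.
- eyes.calibration(name): a dict with "fx", "fy", "cx", "cy" (pixels), "dist" ([k1, k2, p1, p2, k3] as OpenCV has them; the pictures are not rectified), "cam_to_world" (4x4, takes a point from camera to world coordinates). Camera axes: x right, y down, z forward; pixel columns grow to the right and rows downward; lengths in mm; the calibration is good to about 2 mm. A picture is of the moment at which its call begins. calibration takes no time and is no camera call.
- finish_job(): hands the job in; it is judged then, once.
The state is a dict: "time_s": time; "joints": joint angles; "dq": joint speeds; "tau": joint torques, N m; "eef_pos": TCP position; "ee_rot": TCP orientation; "force": force on the tool from outside, world axes, zero at the start; "wrist_torque": the same for the moment, N m; "grip_width": opening from 0.0 (shut) to 1.0 (fully open); "grip_force": force on a finger pad.
Only numpy, scipy, OpenCV 4.12 (cv2) and the standard library are available. Lean on these libraries where they do the work, as an engineer would, in place of code of your own. Each camera call takes 0.05 s, during which the arm holds its last target. There are 200 camera calls.

### The job

The measurement is finished: pick out the four waveguide standards on the bench (the flat square shorting plate, the straight tube with a flange at each end, the finned load with one square flange, and the coaxial adapter) and put them back in the open kit case, each lying flat on the floor of the recess cut to its shape, the adapter with its connector in the recess's side channel. Set each one down gently, without dropping it, and leave the coaxial attenuator and the power sensor lying where they are.

Things in the scene. Friction and masses are not known exactly. Their poses are not given: they have to be found in the camera images.
- short: Shorting plate: flat square aluminium plate 42 x 42 x 10 mm (x, y, z) lying on the bench. Origin at its centre, 5 mm above its underside; z up. About 0.05 kg.
- line: Straight waveguide section: brass, 70 mm long along y. A tube 12.7 mm wide (x) and 25.4 mm high runs along y between two square flanges 42 x 42 mm, each 6 mm thick, at the ends (58 mm clear between them). Lies on the flanges' edges. Origin at its centre, 21 mm above its underside; z up. Grip the tube at its middle across x. About 0.16 kg. Either way round fits.
- load: Fixed load: 42 mm wide (x), 42 mm high, 105 mm long (y); dark square fins along its length and a bright square flange with a waveguide mouth at the -y end, no connectors. Origin at its centre, 21 mm above its underside; z up. About 0.26 kg. Either way round fits.
- adapter: Waveguide-to-coax adapter: aluminium block 38 mm (x) by 42 mm (y) by 42 mm high, with one round connector of 21 mm diameter that sticks out 25 mm from the middle of its +y side. Origin at the block's centre, 21 mm above its underside; z up. Grip the block across x. About 0.16 kg. It starts turned less than 0.6 rad from the robot's axes, connector towards +y.
- inlay_short_floor (a point): Inlay of hard grey plastic, 116 x 140 mm (x, y), 21 mm high; recess 15 mm deep. A finger slot 36 mm wide, as deep as the recess, crosses the whole inlay along x through the middle. Point: on the recess floor, 14 mm above the bench, where the piece's centre belongs; z up. This recess, for the plate: 56 x 56 mm, white square on the floor.
- inlay_line_floor (a point): Inlay of hard grey plastic, 116 x 140 mm (x, y), 21 mm high; recess 15 mm deep. A finger slot 36 mm wide, as deep as the recess, crosses the whole inlay along x through the middle. Point: on the recess floor, 14 mm above the bench, where the piece's centre belongs; z up. This recess, for the straight section: 56 x 84 mm, white floor mark of two bars joined by a strip.
- inlay_load_floor (a point): Inlay of hard grey plastic, 116 x 140 mm (x, y), 21 mm high; recess 15 mm deep. A finger slot 36 mm wide, as deep as the recess, crosses the whole inlay along x through the middle. Point: on the recess floor, 14 mm above the bench, where the piece's centre belongs; z up. This recess, for the load: 56 x 119 mm, long white rectangle on the floor.
- inlay_adapter_floor (a point): Inlay of hard grey plastic, 116 x 140 mm (x, y), 21 mm high; recess 15 mm deep. A finger slot 36 mm wide, as deep as the recess, crosses the whole inlay along x through the middle. Point: on the recess floor, 14 mm above the bench, where the piece's centre belongs; z up. This recess, for the adapter: 52 x 56 mm, with a connector channel 35 mm wide out to y = +53 mm; white mark.
- attenuator: Coaxial attenuator, to be left alone: dark finned body 40 x 52 x 40 mm with a round connector 24 mm long on both ends (+y and -y). Origin at its centre, 20 mm above its underside.
- sensor: Power sensor, to be left alone: grey plastic box 36 x 88 x 30 mm with a blue band and a round connector 24 mm long at the +y end. Origin at the box's centre, 15 mm above its underside.
Not all that is in view belongs to the job. What is shaped like the adapter but pink or purple is not meant.

How it is judged:
By the outcome, as a careful person would: the job done as asked, in the order asked, and still so for the second after the job is handed in, with the robot touching nothing.
It also fails if it takes over 112 s, if anything falls off the work surface, if the arm or the gripper's body presses on something with over 40 N, if the wrist force passes 120 N, or if a joint passes its speed limit or range.

## Working session

There is one attempt and no reset: what is moved stays moved. The work goes in short steps, Python scripts to look and compute and a shell command to move; the robot and the scene stay as the last step left them, time stands still between calls to the robot, and variables do not carry over. Pictures are saved under pics/ and viewed, at most 16 in all, crops included, and the job is handed in when it is done.

```bash
mkdir -p pics; ls; python3 - <<'E'
from rig import sense, eyes
import cv2,numpy as np
for n in("top","side"):
    im=eyes.capture(n); cv2.imwrite(f"pics/{n}0.png",cv2.resize(im[:,:,::-1],(800,600),interpolation=cv2.INTER_CUBIC))
    np.save(f"{n}0.npy",im)
    c=eyes.calibration(n);print(n,{k:(np.round(v,3).tolist()) for k,v in c.items()})
print(sense())
E
```

```text
pics
top {'fx': 474.53, 'fy': 474.53, 'cx': 255.896, 'cy': 195.259, 'dist': [-0.141, 0.0, 0.0, 0.0, 0.0], 'cam_to_world': [[0.027, -0.98, 0.197, 234.919], [-1.0, -0.024, 0.018, -108.217], [-0.013, -0.198, -0.98, 1384.922], [0.0, 0.0, 0.0, 1.0]]}
side {'fx': 429.798, 'fy': 429.798, 'cx': 262.009, 'cy': 189.38, 'dist': [-0.042, 0.0, 0.0, 0.0, 0.0], 'cam_to_world': [[0.812, -0.39, 0.435, -21.187], [-0.584, -0.528, 0.617, -828.646], [-0.011, -0.754, -0.657, 822.12], [0.0, 0.0, 0.0, 1.0]]}
{'time_s': 0.1, 'joints': array([ 9.66616170e-01,  3.13376691e-01,  1.49833394e+00,  7.37922625e-06,
        1.33102926e+00, -2.23410559e-01]), 'dq': array([-0.00079142, -0.00103213, -0.00341878,  0.0001036 , -0.00045725,
        0.00128192]), 'tau': array([ 4.13332164e-03, -4.12897003e+01, -2.60138226e+01, -1.10071285e-04,
        3.08622875e-03,  7.73341822e-05]), 'eef_pos': array([194.99813661, 487.21186407, 241.81141422]), 'ee_rot': array([-2.33925269e-04,  1.89237587e-01,  9.81931162e-01, -5.23763761e-04]), 'force': array([-0.10222899,  0.43539201,  0.52431972]), 'wrist_torque': array([ 0.0474758 , -0.01532416, -0.00468411]), 'grip_force': 0.0, 'grip_width': 1.0032006203147377}
```

View pics/top0.png

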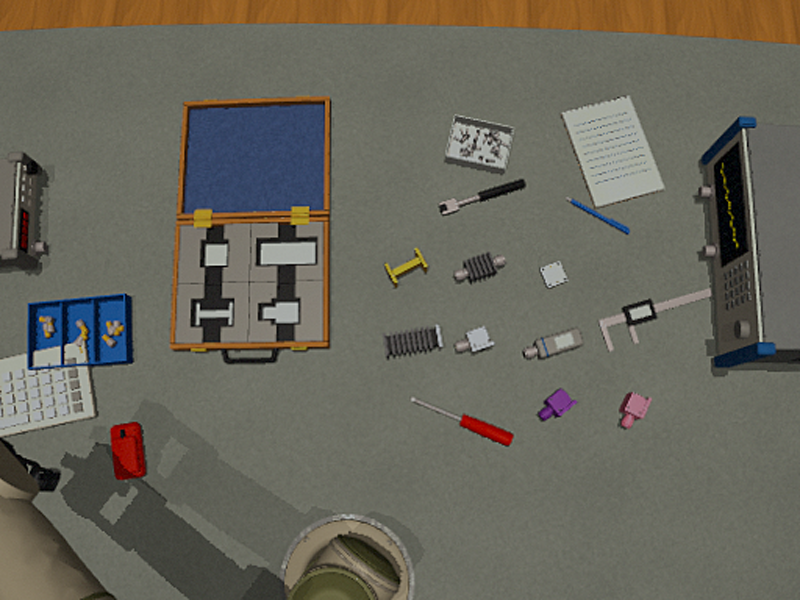

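View pics/side0.png

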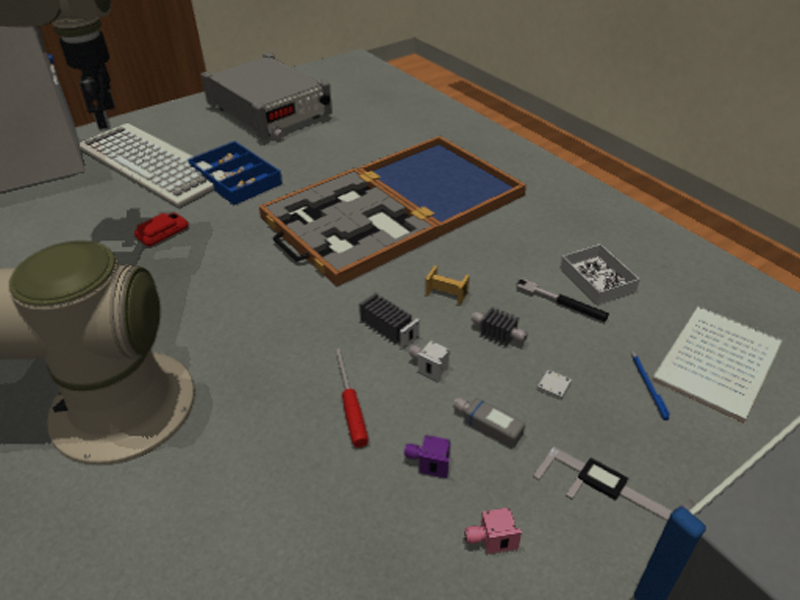

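Top view: line (406,266), load (413,342), adapter (478,340) with its connector to the left (+y), short (553,274). The case recesses are short (215,254), load (287,251), line (212,313) and adapter (283,313). The attenuator, the sensor and the pink and purple adapters are decoys. Next I zoom in.

```bash
cat > h.py <<'E'
import numpy as np,cv2
from rig import sense,eyes
def ray(n,p,z):
    c=eyes.calibration(n);K=np.array([[c['fx'],0,c['cx']],[0,c['fy'],c['cy']],[0,0,1.]])
    u=cv2.undistortPoints(np.array(p,float).reshape(-1,1,2),K,np.array(c['dist'])).reshape(-1,2)
    T=np.array(c['cam_to_world']);d=np.c_[u,np.ones(len(u))]@T[:3,:3].T
    s=(z-T[2,3])/d[:,2];return T[:3,3]+d*s[:,None]
def proj(n,P):
    c=eyes.calibration(n);K=np.array([[c['fx'],0,c['cx']],[0,c['fy'],c['cy']],[0,0,1.]])
    T=np.linalg.inv(np.array(c['cam_to_world']))
    return cv2.projectPoints(np.array(P,float).reshape(-1,3),cv2.Rodrigues(T[:3,:3])[0],T[:3,3],K,np.array(c['dist']))[0].reshape(-1,2)
def crop(im,x0,y0,x1,y1,f,name):
    v=cv2.resize(im[y0:y1,x0:x1,::-1],None,fx=f,fy=f,interpolation=cv2.INTER_NEAREST)
    for x in range(x0-x0%10+10,x1,10): cv2.putText(v,str(x),((x-x0)*f,10),0,.35,(0,255,255)); cv2.line(v,((x-x0)*f,12),((x-x0)*f,18),(0,255,255))
    for y in range(y0-y0%10+10,y1,10): cv2.putText(v,str(y),(0,(y-y0)*f+4),0,.35,(0,255,255))
    cv2.imwrite(f"pics/{name}.png",v)
E
python3 - <<'E'
from h import *
im=np.load("top0.npy")
crop(im,240,152,373,236,6,"bench1"); crop(im,106,130,214,226,6,"case1")
hsv=cv2.cvtColor(im,cv2.COLOR_RGB2HSV)
def rep(nm,m,box,z):
    x0,y0,x1,y1=box;k=np.zeros_like(m);k[y0:y1,x0:x1]=m[y0:y1,x0:x1]
    cs,_=cv2.findContours(k,0,2)
    for c in cs:
        if cv2.contourArea(c)<25:continue
        r=ray("top",c.reshape(-1,2),z)[:,:2].astype(np.float32);q=cv2.minAreaRect(r);print(nm,cv2.contourArea(c),np.round(q[0],1),np.round(q[1],1),round(q[2],1))
w=((hsv[...,2]>165)&(hsv[...,1]<50)).astype(np.uint8)
rep("short",w,(340,160,370,190),10)
rep("adapter",w,(285,200,320,235),42)
rep("case",w,(106,130,214,226),14)
rep("line",((hsv[...,1]>120)&(hsv[...,2]>90)).astype(np.uint8),(243,155,278,186),42)
E
```

```text
short 133.5 [ 579.6 -374.3] [40.3 40. ] 20.1
adapter 118.5 [ 447.7 -230.8] [35.5 39.2] 19.8
case 179.5 [492.6 144.3] [33.2 60.5] 1.5
case 56.5 [486.3 271.7] [39.3 67. ] 1.5
case 139.5 [601.8 276.8] [39.7 37.2] 4.5
case 387.5 [607.7 138. ] [ 37.5 101.6] 1.2
line 100.5 [582.7 -91. ] [40.3 70.8] 28.6
```

View pics/bench1.png

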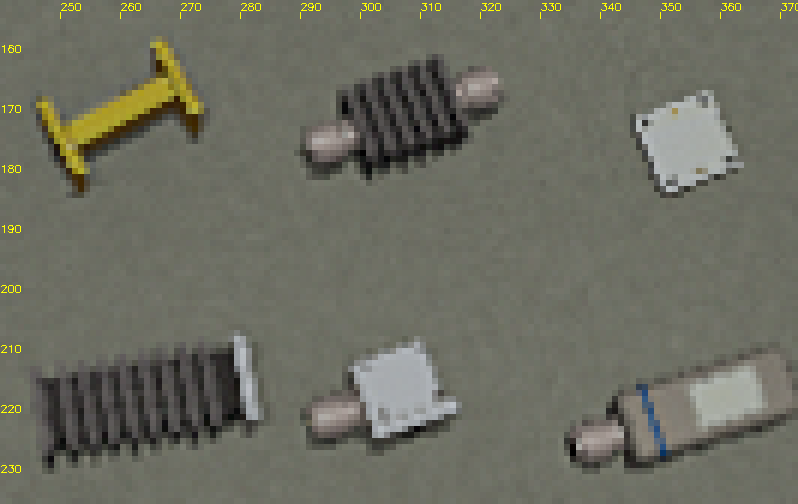

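View pics/case1.png

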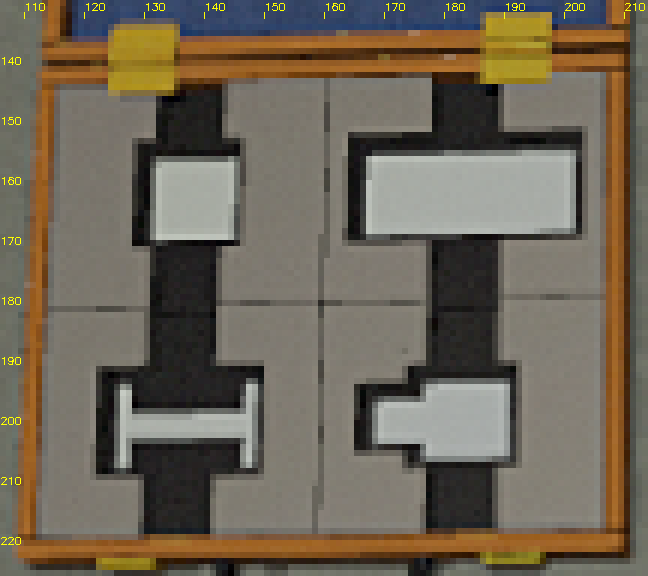

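Everything is clear in the crops. I get recess centres from the rim outlines at z=29 and check them against the floor marks, then get the object poses.

```bash
python3 - <<'E'
from h import *
def pts(l,x0,y0): return [(x0+a/6-.5,y0+b/6-.5) for a,b in l]
R={"short":(133,138,241,245),"line":(96,366,264,474),"load":(347,131,582,240),"adblock":(404,366,516,467),"adall":(355,366,516,467)}
for k,(a,b,c,d) in R.items():
    P=ray("top",pts([(a,b),(c,b),(c,d),(a,d)],106,130),29);print(k,P.mean(0).round(1),(np.linalg.norm(P[0]-P[1]),np.linalg.norm(P[1]-P[2])))
P=ray("top",pts([(52,82),(607,73),(40,535),(600,530)],106,130),29);print("inlay",P.round(1).tolist())
B=lambda l,z:ray("top",pts(l,240,152),z)
for k,l in {"load":[(42,375),(238,335),(258,420),(53,458)],"line":[(38,97),(153,38),(204,112),(83,188)],"adapter":[(352,365),(420,338),(441,408),(376,437)],"short":[(633,118),(711,91),(742,166),(659,195)]}.items():
    P=B(l,10 if k=="short" else 42);print(k,P.mean(0).round(1),[np.linalg.norm(P[i]-P[(i+1)%4]).round(1) for i in range(4)],"yaw",[np.degrees(np.arctan2(-(P[i]-P[j])[0],(P[i]-P[j])[1])).round(1) for i,j in((0,1),(3,2))])
    print("   side px*1.5625",(proj("side",[P.mean(0)])*1.5625).round(0))
print("conn tip",B([(303,418)],21).round(1))
E
```

```text
short [602.7 277.1  29. ] (np.float64(55.4284132009582), np.float64(55.417242486904726))
line [486.6 271.4  29. ] (np.float64(84.72248039623234), np.float64(53.94788214907044))
load [608.5 137.2  29. ] (np.float64(118.24787052757085), np.float64(56.00701008346958))
adblock [491.8 132.4  29. ] (np.float64(55.33240009019161), np.float64(50.15169836863621))
adall [491.5 144.5  29. ] (np.float64(79.65890830754928), np.float64(50.15169836863621))
inlay [[658.8, 351.9, 29.0], [668.1, 68.8, 29.0], [427.4, 337.1, 29.0], [437.6, 61.0, 29.0]]
load [ 440.5 -108.7   42. ] [np.float64(95.7), np.float64(42.1), np.float64(99.2), np.float64(40.3)] yaw [np.float64(13.1), np.float64(12.0)]
   side px*1.5625 [[388. 312.]]
line [582.  -91.6  42. ] [np.float64(63.5), np.float64(44.8), np.float64(69.9), np.float64(50.6)] yaw [np.float64(29.4), np.float64(34.2)]
   side px*1.5625 [[446. 276.]]
adapter [ 448.2 -227.6   42. ] [np.float64(35.3), np.float64(35.2), np.float64(34.2), np.float64(36.4)] yaw [np.float64(23.1), np.float64(25.4)]
   side px*1.5625 [[433. 350.]]
short [ 580.  -374.3   10. ] [np.float64(42.3), np.float64(41.0), np.float64(44.9), np.float64(41.1)] yaw [np.float64(20.8), np.float64(20.8)]
   side px*1.5625 [[554. 382.]]
conn tip [[ 435.3 -184.    21. ]]
```

Recess sizes and pitch agree with the given ones, and the case yaw is about 0.045 rad. I move first to above the short.

```bash
cat >> h.py <<'E'
def to(x,y,z,yaw):
    "tool-frame shift (mm) and rz to reach world target with tool y at angle yaw"
    from scipy.spatial.transform import Rotation as Ro
    s=sense();q=s['ee_rot'];R=Ro.from_quat([q[1],q[2],q[3],q[0]]);m=R.as_matrix()
    cur=np.arctan2(m[1,1],m[0,1]);d=R.inv().apply(np.array([x,y,z])-s['eef_pos'])
    print("t",round(s['time_s'],2),"pos",s['eef_pos'].round(1),"yaw",round(cur,3),"tilt",m[:2,2].round(3),"F",s['force'].round(1),"grip",round(s['grip_width']*85.4,1),round(s['grip_force'],1),"| shift",d.round(1),"rz",round(cur-yaw,3))
E
R='[0,0,0,0,0,0.15,0.07]'
python3 -m jog '[[0,0,0,0,0,0.15,0.07],[0,0,0,0,0,0.15,0.07],[0,0,0,0,0,0.15,0.07],[0,0,0,0,0,0.15,0.07]]'
python3 -m jog '[[0,0,0,0,0,0.15,0.07],[0,0,0,0,0,0.15,0.07],[0,0,0,0,0,0.15,0.07],[0,0,0,0,0,0.14,0.07]]'
for i in 1 2 3 4; do python3 -m jog '[[-0.043,0.019,0,0,0,0,0.07],[-0.043,0.019,0,0,0,0,0.07],[-0.043,0.019,0,0,0,0,0.07],[-0.043,0.019,0,0,0,0,0.07],[-0.043,0.019,0,0,0,0,0.07]]'; done
python3 -c "
from h import *
to(580,-374.3,60,.36)"
```

```text
time_s: 0.5
eef_pos: [195.1, 487.3, 242.0]
ee_rot: [-0.0, 0.474, 0.881, -0.0]
force: [-0.1, -0.7, -0.4]
grip_width: 0.818
grip_force: 0.0
time_s: 0.9
eef_pos: [195.0, 487.3, 241.9]
ee_rot: [0.0, 0.709, 0.705, -0.0]
force: [-0.2, 0.1, 0.7]
grip_width: 0.822
grip_force: 0.0
time_s: 1.4
eef_pos: [290.3, 270.7, 242.2]
ee_rot: [0.0, 0.707, 0.707, -0.0]
force: [1.5, -0.6, -0.2]
grip_width: 0.819
grip_force: 0.0
time_s: 1.9
eef_pos: [385.4, 55.5, 242.3]
ee_rot: [0.0, 0.707, 0.707, 0.0]
force: [1.3, 0.3, 1.2]
grip_width: 0.82
grip_force: 0.0
time_s: 2.4
eef_pos: [480.5, -159.6, 242.0]
ee_rot: [-0.0, 0.707, 0.707, 0.0]
force: [1.4, 0.8, 0.8]
grip_width: 0.82
grip_force: 0.0
time_s: 2.9
eef_pos: [575.5, -374.3, 241.8]
ee_rot: [-0.0, 0.707, 0.707, 0.0]
force: [0.2, -0.1, 0.3]
grip_width: 0.822
grip_force: 0.0
t 2.9 pos [ 575.5 -374.3  241.8] yaw -0.0 tilt [-0.     0.001] F [ 0.2 -0.1  0.3] grip 70.2 0.0 | shift [-1.000e-01  4.600e+00  1.818e+02] rz -0.36
```

```bash

python3 -m jog '[[0,0.0045,0.03,0,0,-0.12,0.055],[0,0,0.04,0,0,-0.12,0.055],[0,0,0.04,0,0,-0.12,0.055],[0,0,0.04,0,0,0,0.055],[0,0,0.04,0,0,0,0.055]]' | tail -3
python3 -m jog '[[0,0,0.022,0,0,0,0.055],[0,0,0.01,0,0,0,0.055],[0,0,0.005,0,0,0,0.055],[0,0,0,0,0,0,0.055]]' | tail -3
python3 - <<'E'
from h import *
to(580,-374.3,14,.36)
im=eyes.capture("side");c=(proj("side",[[580,-374,10]])[0]).astype(int);print(c)
crop(im,c[0]-50,c[1]-55,c[0]+50,c[1]+30,7,"s1")
E
```

```text
force: [0.5, -0.2, 1.0]
grip_width: 0.646
grip_force: 0.0
force: [0.1, -0.8, -0.4]
grip_width: 0.644
grip_force: 0.0
t 3.8 pos [ 579.9 -372.8   15.8] yaw 0.36 tilt [ 0.001 -0.   ] F [ 0.1 -0.8 -0.4] grip 55.0 0.0 | shift [-1.4 -0.4  1.8] rz -0.0
[354 244]
```

View pics/s1.png

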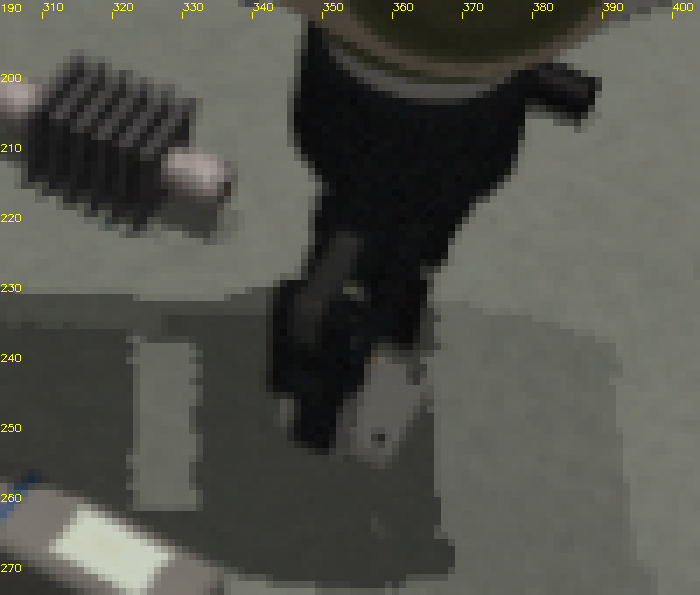

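The near fingertip ends at about (349,253) and the plate sits between the fingers, visible from (345,248) to (365,253). I check the tip height from that pixel.

```bash
python3 - <<'E'
from h import *
u=np.array([np.cos(.36),np.sin(.36)]);v=np.array([-u[1],u[0]])
for z in(0,5,10,15):
  for o in (30,38):
    print(z,o,proj("side",[[*(np.array([580,-372.8])-u*o+v*s),z] for s in(-11,11)]).round(1).tolist())
E
```

```text
0 30 [[352.4, 256.3], [344.3, 252.5]]
0 38 [[351.1, 258.4], [342.9, 254.6]]
5 30 [[352.7, 254.9], [344.6, 251.2]]
5 38 [[351.3, 257.0], [343.2, 253.3]]
10 30 [[353.0, 253.6], [344.8, 249.9]]
10 38 [[351.6, 255.7], [343.4, 252.0]]
15 30 [[353.2, 252.3], [345.1, 248.6]]
15 38 [[351.9, 254.4], [343.6, 250.6]]
```

Tips are at about z=9, which agrees with the swing-forward geometry (tip ≈ TCP−9.3 at a 42 mm opening). I lower to TCP 11.5 and grip.

```bash

python3 -m jog '[[-0.0014,0,0.004,0,0,0,0.055],[0,0,0,0,0,0,0.048],[0,0,0,0,0,0,0.03],[0,0,0,0,0,0,0.03],[0,0,0,0,0,0,0.03]]' 40
python3 -m jog '[[0,0,0,0,0,0,0.03],[0,0,0,0,0,0,0.03]]'
python3 -m jog '[[0,0,-0.01,0,0,0,0.03],[0,0,-0.03,0,0,0,0.03],[0,0,-0.04,0,0,0,0.03],[0,0,-0.04,0,0,0,0.03]]'
python3 - <<'E'
from h import *
to(602.7,277.1,130,.045)
im=eyes.capture("side");c=(proj("side",[[580,-374,130]])[0]).astype(int);print(c)
crop(im,c[0]-50,c[1]-35,c[0]+50,c[1]+50,7,"s2")
E
```

```text
time_s: 4.35
eef_pos: [580.4, -374.2, 12.0]
ee_rot: [0.001, 0.569, 0.822, -0.0]
force: [0.5, 0.3, 5.2]
grip_width: 0.475
grip_force: 41.2
time_s: 4.55
eef_pos: [580.4, -374.2, 12.0]
ee_rot: [0.001, 0.569, 0.822, -0.0]
force: [-0.2, 0.0, 6.1]
grip_width: 0.475
grip_force: 41.3
time_s: 4.95
eef_pos: [579.8, -373.6, 132.6]
ee_rot: [-0.001, 0.569, 0.822, 0.0]
force: [0.6, 0.1, 0.1]
grip_width: 0.478
grip_force: 40.7
t 4.95 pos [ 579.8 -373.6  132.6] yaw 0.36 tilt [-0.001  0.001] F [0.6 0.1 0.1] grip 40.8 40.7 | shift [600.9 250.7   3.2] rz 0.315
[361 209]
```

View pics/s2.png

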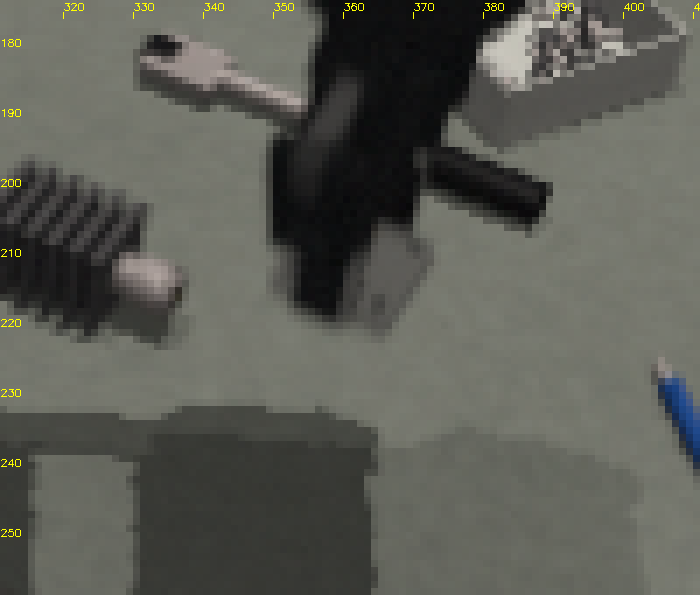

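The plate is held level and its bottom is flush with the tips. I carry it to the short recess.

```bash

python3 -m jog '[[0,0,0,0,0,0.105,0.03],[0,0,0,0,0,0.105,0.03],[0,0,0,0,0,0.105,0.03]]' |tail -1
for i in 1 2 3; do python3 -m jog '[[0.0433,0.0035,0,0,0,0,0.03],[0.0433,0.0035,0,0,0,0,0.03],[0.0433,0.0035,0,0,0,0,0.03],[0.0433,0.0035,0,0,0,0,0.03],[0.0433,0.0035,0,0,0,0,0.03]]'|tail -1; done
python3 -m jog '[[0,0,0.02,0,0,0,0.03],[0,0,0.02,0,0,0,0.03],[0,0,0.02,0,0,0,0.03],[0,0,0,0,0,0,0.03]]'
python3 -c "
from h import *
to(602.7,277.1,29,.045)"
```

```text
grip_force: 40.7
grip_force: 40.7
grip_force: 40.7
grip_force: 40.7
time_s: 7.2
eef_pos: [601.8, 276.9, 68.4]
ee_rot: [-0.001, 0.691, 0.723, -0.002]
force: [0.2, -0.7, 0.8]
grip_width: 0.477
grip_force: 40.7
t 7.2 pos [601.8 276.9  68.4] yaw 0.045 tilt [-0.005 -0.001] F [ 0.2 -0.7  0.8] grip 40.7 40.7 | shift [ 0.2  1.2 39.4] rz 0.0
```

```bash

python3 -m jog '[[0,0.001,0.02,0,0,0,0.03],[0,0,0.012,0,0,0,0.03],[0,0,0.006,0,0,0,0.03],[0,0,0,0,0,0,0.03]]'
python3 -m jog '[[0,0,0.001,0,0,0,0.03],[0,0,0.001,0,0,0,0.03],[0,0,0,0,0,0,0.03]]' | sed -n '2p;4p'
python3 -m jog '[[0,0,0.001,0,0,0,0.03],[0,0,0,0,0,0,0.03]]' | sed -n '2p;4p'
python3 - <<'E'
from h import *
to(602.7,277.1,26,.045)
im=eyes.capture("side");c=(proj("side",[[603,277,14]])[0]).astype(int);print(c)
crop(im,c[0]-50,c[1]-45,c[0]+50,c[1]+40,7,"s3")
E
```

```text
time_s: 7.6
eef_pos: [604.1, 277.2, 33.0]
ee_rot: [-0.0, 0.691, 0.723, -0.0]
force: [-1.0, -1.0, -0.6]
grip_width: 0.474
grip_force: 40.7
eef_pos: [604.5, 277.4, 31.7]
force: [-0.6, 0.4, -0.4]
eef_pos: [604.4, 277.3, 30.3]
force: [-0.5, -0.8, -0.8]
t 8.1 pos [604.4 277.3  30.3] yaw 0.045 tilt [0. 0.] F [-0.5 -0.8 -0.8] grip 41.1 40.7 | shift [-0.2 -1.7  4.3] rz 0.0
[224 126]
```

View pics/s3.png

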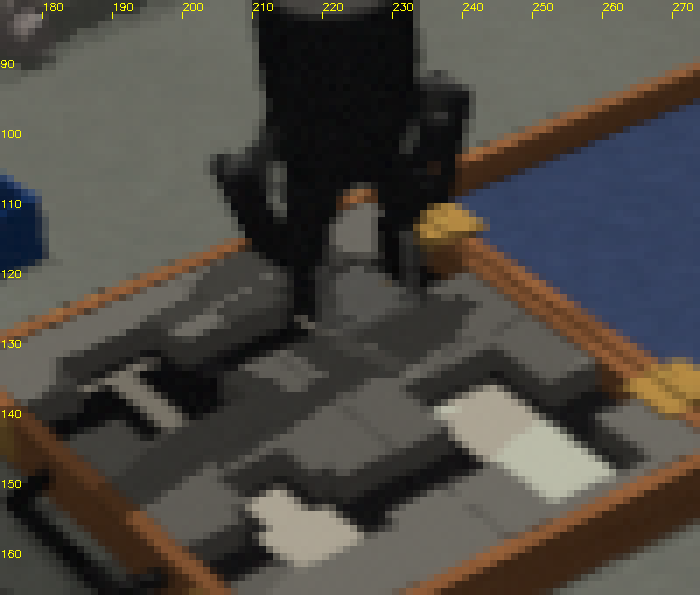

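The fingers are in the slot and the plate is inside the recess at about (222,125), with no contact force. I keep lowering.

```bash

python3 -m jog '[[0,-0.001,0.001,0,0,0,0.03],[0,0,0.001,0,0,0,0.03],[0,0,0,0,0,0,0.03]]' | sed -n '2p;4p'
python3 -m jog '[[0,0,0.001,0,0,0,0.03],[0,0,0,0,0,0,0.03]]' | sed -n '2p;4p'
python3 -m jog '[[0,0,0.0007,0,0,0,0.03],[0,0,0,0,0,0,0.03]]' | sed -n '2p;4p'
```

```text
eef_pos: [603.3, 277.3, 28.1]
force: [0.1, -0.1, -0.9]
eef_pos: [603.3, 277.3, 27.1]
force: [0.2, 0.5, -1.1]
eef_pos: [603.3, 277.3, 26.5]
force: [-0.3, -0.9, -0.2]
```

```bash

for i in 1 2 ; do python3 -m jog '[[0,0,0.0005,0,0,0,0.03],[0,0,0,0,0,0,0.03]]' | sed -n '2p;4p'; done
```

```text
eef_pos: [603.4, 277.3, 26.1]
force: [0.2, 0.4, -0.6]
eef_pos: [603.4, 277.3, 26.0]
force: [-1.8, -1.1, 4.5]
```

Contact at the expected height with 4.5 N. I release, retreat and go to above the line.

```bash

python3 -m jog '[[0,0,0,0,0,0,0.044],[0,0,0,0,0,0,0.052],[0,0,0,0,0,0,0.052],[0,0,-0.01,0,0,0,0.052],[0,0,-0.03,0,0,0,0.052]]'
python3 -m jog '[[0,0,-0.04,0,0,0,0.06],[0,0,-0.04,0,0,0,0.06]]'|tail -1
for i in 1 2; do python3 -m jog '[[-0.0459,-0.00475,0,0,0,0,0.06],[-0.0459,-0.00475,0,0,0,0,0.06],[-0.0459,-0.00475,0,0,0,0,0.06],[-0.0459,-0.00475,0,0,0,0,0.06]]'|tail -1; done
python3 -m jog '[[0,0,0,0,0,-0.12,0.06],[0,0,0,0,0,-0.12,0.06],[0,0,0,0,0,-0.12,0.06],[0,0,0,0,0,-0.105,0.06],[0,0,0,0,0,0,0.06]]'|tail -1
python3 - <<'E'
from h import *
to(582,-91.3,17,.51)
im=eyes.capture("top");np.save("top1.npy",im)
crop(im,110,130,300,226,4,"t1")
E
```

```text
time_s: 9.75
eef_pos: [602.0, 276.9, 63.9]
ee_rot: [-0.001, 0.691, 0.723, -0.002]
force: [-0.1, -0.4, 0.4]
grip_width: 0.61
grip_force: 0.0
grip_force: 0.0
grip_force: 0.0
grip_force: 0.0
grip_force: 0.0
t 11.25 pos [582.  -91.3 146.3] yaw 0.511 tilt [ 0.001 -0.   ] F [-0.4  0.1 -0. ] grip 60.0 0.0 | shift [ 1.000e-01 -1.000e-01  1.293e+02] rz 0.001
```

View pics/t1.png

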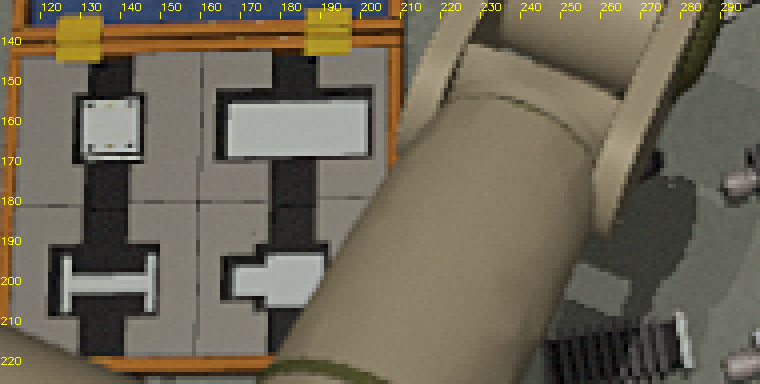

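The short lies square in its recess at about (137,161). I now descend on the line.

```bash

python3 -m jog '[[0,0,0.03,0,0,0,0.06],[0,0,0.03,0,0,0,0.06],[0,0,0.03,0,0,0,0.06],[0,0,0.025,0,0,0,0.06],[0,0,0.014,0,0,0,0.06]]'|sed -n '2p;4p'
python3 -m jog '[[0,0,0,0,0,0,0.04],[0,0,0,0,0,0,0.02],[0,0,0,0,0,0,0.005],[0,0,0,0,0,0,0.005],[0,0,0,0,0,0,0.005]]' 50
python3 -m jog '[[0,0,0,0,0,0,0.005],[0,0,0,0,0,0,0.005],[0,0,0,0,0,0,0.005]]'
python3 -c "
from h import *
to(582,-91.3,17,.51)"
```

```text
eef_pos: [581.2, -91.0, 14.9]
force: [0.5, -1.3, 0.1]
time_s: 12.3
eef_pos: [582.8, -91.5, 18.1]
ee_rot: [0.001, 0.506, 0.863, 0.0]
force: [-0.3, 1.0, 6.4]
grip_width: 0.14
grip_force: 49.8
time_s: 12.6
eef_pos: [582.8, -91.5, 18.2]
ee_rot: [0.001, 0.506, 0.863, 0.0]
force: [0.3, 0.5, 7.6]
grip_width: 0.141
grip_force: 49.8
t 12.6 pos [582.8 -91.5  18.2] yaw 0.51 tilt [ 0.003 -0.001] F [0.3 0.5 7.6] grip 12.0 49.8 | shift [ 0.6 -0.6  1.2] rz -0.0
```

```bash

python3 -m jog '[[0,0,-0.01,0,0,0,0.005],[0,0,-0.03,0,0,0,0.005],[0,0,-0.04,0,0,0,0.005],[0,0,-0.04,0,0,0,0.005]]'|tail -2
python3 -m jog '[[0,0,0,0,0,0.12,0.005],[0,0,0,0,0,0.12,0.005],[0,0,0,0,0,0.12,0.005],[0,0,0,0,0,0.105,0.005]]' |tail -2
for i in 1 2; do python3 -m jog '[[0.0459,-0.01,0,0,0,0,0.005],[0.0459,-0.01,0,0,0,0,0.005],[0.0459,-0.01,0,0,0,0,0.005],[0.0459,-0.01,0,0,0,0,0.005]]'|tail -1; done
python3 -m jog '[[0,0,0.02,0,0,0,0.005],[0,0,0.02,0,0,0,0.005],[0,0,0.02,0,0,0,0.005],[0,0,0,0,0,0,0.005],[0,0,0,0,0,0,0.005]]'|tail -1
python3 - <<'E'
from h import *
to(486.6,271.4,33,.045)
im=eyes.capture("side");c=(proj("side",[[486,271,60]])[0]).astype(int);print(c)
crop(im,c[0]-50,c[1]-45,c[0]+50,c[1]+40,7,"s4")
E
```

```text
grip_width: 0.139
grip_force: 48.9
grip_width: 0.142
grip_force: 48.9
grip_force: 49.0
grip_force: 49.0
grip_force: 48.9
t 14.7 pos [485.7 272.   77.5] yaw 0.045 tilt [0. 0.] F [ 0.2 -0.  -0.4] grip 11.9 48.9 | shift [-0.7  0.8 44.5] rz -0.0
[193 126]
```

View pics/s4.png

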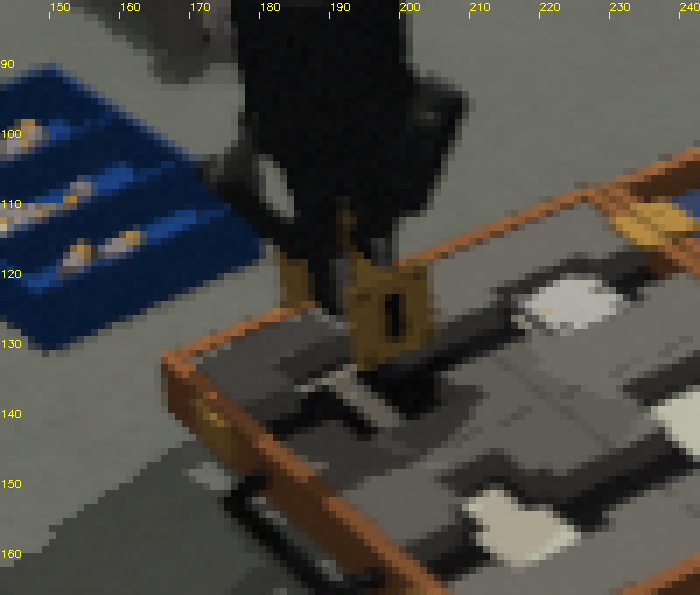

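```bash
python3 -c "
from h import *
print(ray('side',[(193.2,131.8),(203.6,128)],59.5).round(1))
print(proj('side',[[466,237,59.5],[508,237,59.5]]).round(1))"
python3 -m jog '[[0,0.001,0.02,0,0,0,0.005],[0,0,0.015,0,0,0,0.005],[0,0,0.005,0,0,0,0.005],[0,0,0,0,0,0,0.005],[0,0,0,0,0,0,0.005]]'
python3 -m jog '[[0,0,0.001,0,0,0,0.005],[0,0,0.001,0,0,0,0.005],[0,0,0,0,0,0,0.005]]' | sed -n '2p;4p'
```

```text
[[470.3 247.4  59.5]
 [508.3 246.7  59.5]]
[[193.6 133.7]
 [205.  129.3]]
time_s: 15.25
eef_pos: [487.1, 272.2, 37.8]
ee_rot: [0.0, 0.691, 0.723, 0.001]
force: [0.6, -0.6, -1.1]
grip_width: 0.14
grip_force: 49.0
eef_pos: [486.5, 272.0, 34.8]
force: [-0.3, 0.0, -1.7]
```

Rereading the crop, the flange bottom corners are at (193,133.1) and (204.6,129.5). That matches the prediction to about 2 mm, so the line is centred.

```bash

python3 -m jog '[[0,0,0.001,0,0,0,0.005],[0,0,0,0,0,0,0.005],[0,0,0.001,0,0,0,0.005],[0,0,0,0,0,0,0.005]]' | sed -n '2p;4p'
python3 -m jog '[[0,0,0.0006,0,0,0,0.005],[0,0,0,0,0,0,0.005]]' | sed -n '2p;4p'
```

```text
eef_pos: [486.4, 272.0, 32.5]
force: [-0.2, 0.4, -1.5]
eef_pos: [486.5, 272.1, 32.2]
force: [-1.3, 0.2, 1.5]
```

```bash

python3 -m jog '[[0,0,0.0005,0,0,0,0.005],[0,0,0,0,0,0,0.005]]' | sed -n '2p;4p'
```

```text
eef_pos: [486.5, 272.1, 32.1]
force: [-3.0, -0.7, 7.3]
```

```bash

python3 -m jog '[[0,0,0,0,0,0,0.02],[0,0,0,0,0,0,0.045],[0,0,0,0,0,0,0.045],[0,0,-0.01,0,0,0,0.045],[0,0,-0.03,0,0,0,0.045]]'|tail -3
python3 -m jog '[[0,0,-0.035,0,0,0,0.068],[0,0,-0.035,0,0,0,0.068]]'|tail -1
for i in 1 2; do python3 -m jog '[[-0.0469,-0.0079,0,0,0,0,0.068],[-0.0469,-0.0079,0,0,0,0,0.068],[-0.0469,-0.0079,0,0,0,0,0.068],[-0.0469,-0.0079,0,0,0,0,0.068]]'|tail -1; done
python3 -m jog '[[0,0,0,0,0,-0.09,0.068],[0,0,0,0,0,-0.085,0.068],[0,0,0,0,0,0,0.068]]'|tail -1
python3 - <<'E'
from h import *
to(440,-105.5,17,.22)
im=eyes.capture("top");np.save("top2.npy",im)
a=im[130:226,110:214]; b=eyes.capture("side")
c=(proj("side",[[440,-105,40]])[0]).astype(int);print(c)
b=b[c[1]-50:c[1]+46,c[0]-45:c[0]+45]
v=np.hstack([a,b]);crop(v,0,0,v.shape[1],v.shape[0],4,"t2")
E
```

```text
force: [0.9, 1.2, 0.3]
grip_width: 0.526
grip_force: 0.0
grip_force: 0.0
grip_force: 0.0
grip_force: 0.0
grip_force: 0.0
t 18.15 pos [ 440.2 -106.   142.1] yaw 0.22 tilt [ 0.001 -0.   ] F [0.5 0.7 0.1] grip 68.0 0.0 | shift [  0.6  -0.2 125.1] rz -0.0
[247 199]
```

View pics/t2.png

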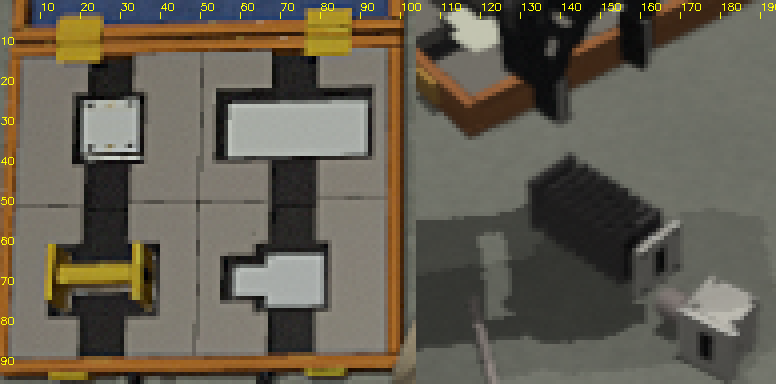

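The line is seated with its flanges over the bars. The fingers straddle the load, so I descend and grip.

```bash

python3 -m jog '[[0.0006,0,0.035,0,0,0,0.068],[0,0,0.035,0,0,0,0.068],[0,0,0.03,0,0,0,0.068],[0,0,0.015,0,0,0,0.068],[0,0,0.009,0,0,0,0.068]]'|sed -n '2p;4p'
python3 -m jog '[[0,0,0,0,0,0,0.05],[0,0,0,0,0,0,0.03],[0,0,0,0,0,0,0.03],[0,0,0,0,0,0,0.03],[0,0,0,0,0,0,0.03]]' 60
python3 -m jog '[[0,0,0,0,0,0,0.03],[0,0,0,0,0,0,0.03]]'
python3 -m jog '[[0,0,-0.01,0,0,0,0.03],[0,0,-0.03,0,0,0,0.03],[0,0,-0.04,0,0,0,0.03],[0,0,-0.04,0,0,0,0.03]]'|tail -2
python3 -c "
from h import *
to(608.5,137.2,33,.045)"
```

```text
eef_pos: [439.8, -104.6, 16.5]
force: [-0.3, -0.7, 0.1]
time_s: 19.25
eef_pos: [440.6, -105.2, 18.4]
ee_rot: [0.001, 0.625, 0.78, 0.0]
force: [-1.2, 1.6, 7.5]
grip_width: 0.485
grip_force: 61.3
time_s: 19.45
eef_pos: [440.6, -105.2, 18.4]
ee_rot: [0.001, 0.625, 0.78, 0.0]
force: [-0.9, 2.4, 7.4]
grip_width: 0.483
grip_force: 61.3
grip_width: 0.483
grip_force: 60.9
t 19.85 pos [ 439.6 -104.8  139.3] yaw 0.22 tilt [-0.001  0.   ] F [ 0.7 -0.8 -3. ] grip 41.3 60.9 | shift [199.3 217.7 106.3] rz 0.175
```

```bash

python3 -m jog '[[0,0,0,0,0,0.09,0.03],[0,0,0,0,0,0.085,0.03]]' |tail -1
python3 -m jog '[[0.0335,0.0257,0,0,0,0,0.03],[0.0335,0.0257,0,0,0,0,0.03],[0.0335,0.0257,0,0,0,0,0.03],[0.0335,0.0257,0,0,0,0,0.03]]' |tail -1
python3 -m jog '[[0.0335,0.0257,0,0,0,0,0.03],[0.0335,0.0257,0,0,0,0,0.03],[0.0335,0.0257,0,0,0,0,0.03],[0,0,0,0,0,0,0.03]]' |tail -1
python3 -m jog '[[0,0,0.02,0,0,0,0.03],[0,0,0.02,0,0,0,0.03],[0,0,0.02,0,0,0,0.03],[0,0,0,0,0,0,0.03],[0,0,0,0,0,0,0.03]]'|tail -2
python3 - <<'E'
from h import *
to(608.5,137.2,33,.045)
im=eyes.capture("side");c=(proj("side",[[608,137,60]])[0]).astype(int);print(c, sense()['eef_pos'])
crop(im,c[0]-50,c[1]-45,c[0]+50,c[1]+40,7,"s5")
# expected bottom corners of the load (-y end) for bottom z = TCP-18
p=sense()['eef_pos'];z=p[2]-18.2;a=.045
print((proj("side",[[p[0]+x*np.cos(a)-y*np.sin(a),p[1]+x*np.sin(a)+y*np.cos(a),z+h] for x,y,h in((-21,-52.5,0),(21,-52.5,0),(-21,52.5,0),(-21,-52.5,42))])).round(1))
E
```

```text
grip_force: 61.0
grip_force: 61.1
grip_force: 61.6
grip_width: 0.481
grip_force: 61.5
t 21.35 pos [609.3 137.   78.4] yaw 0.045 tilt [ 0. -0.] F [-0.6 -1.  -2. ] grip 41.1 61.5 | shift [ 0.3 -0.8 45.4] rz -0.0
[247 132] [609.6792449  137.07412552  78.94343868]
[[253.2 142. ]
 [263.8 137.2]
 [233.5 127.6]
 [252.8 130.6]]
```

View pics/s5.png

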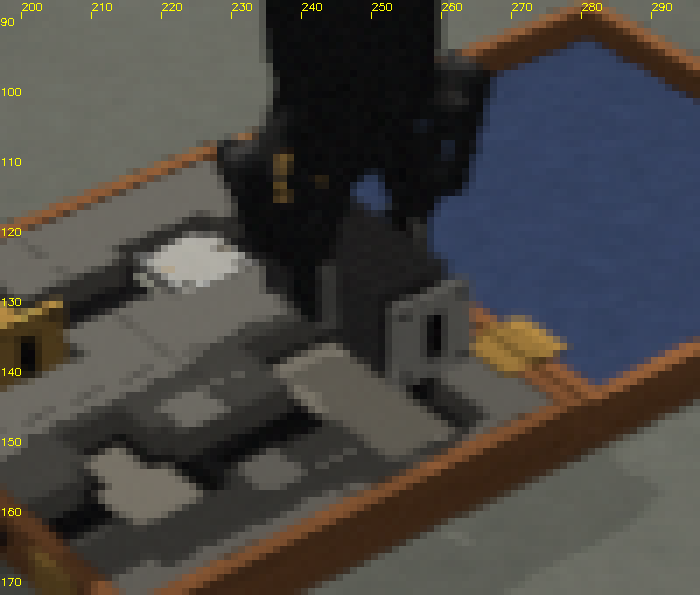

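The load is level above its recess. Its near flange corners read (251.6,140.5) and (263.4,135.8), against (253.2,142.0) and (263.8,137.2) predicted. I check the offset along y with an overlay.

```bash

python3 - <<'E'
from h import *
im=eyes.capture("side");x0,y0,f=235,108,16
v=cv2.resize(im[y0:y0+37,x0:x0+45,::-1],None,fx=f,fy=f,interpolation=cv2.INTER_CUBIC)
v=cv2.convertScaleAbs(v,alpha=1.5,beta=20)
p=sense()['eef_pos'];a=.045
for dy,col in((0,(0,255,0)),(6,(0,0,255))):
    q=proj("side",[[p[0]+x*np.cos(a)-y*np.sin(a),p[1]+x*np.sin(a)+y*np.cos(a),p[2]-18.2+h] for x,h in((-21,0),(21,0),(21,42),(-21,42)) for y in(-52.5+dy,)])
    cv2.polylines(v,[((q-[x0,y0]+.5)*f).astype(np.int32)],True,col,1)
print(p.round(1));cv2.imwrite("pics/s6.png",v)
E
```

```text
[609.8 137.1  79.1]
```

View pics/s6.png

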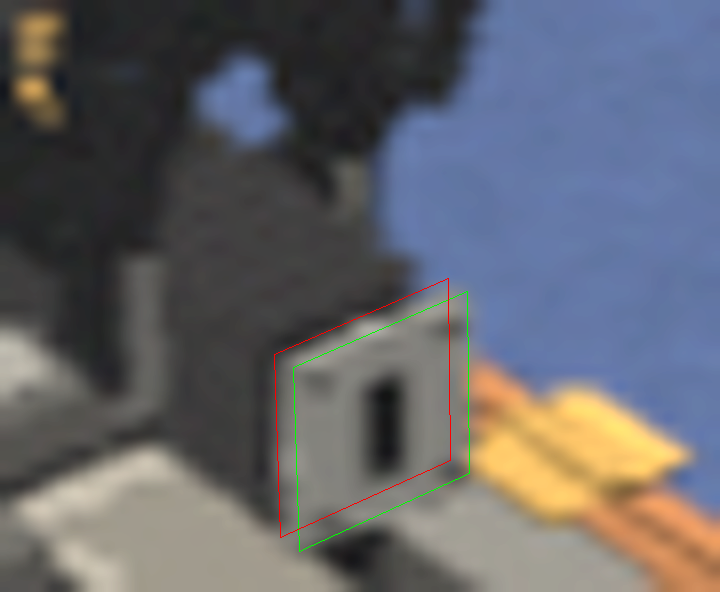

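The flange lies between the two outlines, about 2–3 mm towards +y. I shift −2 mm in y and lower.

```bash

python3 -m jog '[[-0.002,-0.001,0.02,0,0,0,0.03],[0,0,0.015,0,0,0,0.03],[0,0,0.006,0,0,0,0.03],[0,0,0,0,0,0,0.03],[0,0,0,0,0,0,0.03]]'
python3 -m jog '[[0,0,0.001,0,0,0,0.03],[0,0,0.001,0,0,0,0.03],[0,0,0,0,0,0,0.03],[0,0,0,0,0,0,0.03]]' | sed -n '2p;4p'
```

```text
time_s: 21.95
eef_pos: [608.7, 135.3, 37.1]
ee_rot: [0.0, 0.691, 0.723, 0.0]
force: [-0.5, -0.1, -1.6]
grip_width: 0.484
grip_force: 61.6
eef_pos: [608.4, 135.3, 34.6]
force: [-0.4, 0.4, -2.2]
```

```bash

for i in 1 2; do python3 -m jog '[[0,0,0.001,0,0,0,0.03],[0,0,0,0,0,0,0.03],[0,0,0,0,0,0,0.03]]' | sed -n '2p;4p'; done
```

```text
eef_pos: [608.3, 135.3, 33.4]
force: [0.4, -0.1, -2.3]
eef_pos: [608.4, 135.3, 32.5]
force: [0.5, 0.3, -2.1]
```

```bash

for i in 1 2; do python3 -m jog '[[0,0,0.0005,0,0,0,0.03],[0,0,0,0,0,0,0.03],[0,0,0,0,0,0,0.03]]' | sed -n '2p;4p'; done
```

```text
eef_pos: [608.4, 135.3, 32.5]
force: [-3.2, 0.5, 4.6]
eef_pos: [608.4, 135.3, 32.4]
force: [-5.5, -0.1, 9.4]
```

```bash

python3 -m jog '[[0,0,0,0,0,0,0.044],[0,0,0,0,0,0,0.052],[0,0,0,0,0,0,0.052],[0,0,-0.01,0,0,0,0.052],[0,0,-0.03,0,0,0,0.052]]'|tail -3
python3 -m jog '[[0,0,-0.035,0,0,0,0.064],[0,0,-0.035,0,0,0,0.064]]'|tail -1
for i in 1 2 3; do python3 -m jog '[[-0.0397,-0.0197,0,0,0,0,0.064],[-0.0397,-0.0197,0,0,0,0,0.064],[-0.0397,-0.0197,0,0,0,0,0.064]]'|tail -1; done
python3 -m jog '[[0,0,0,0,0,-0.1,0.064],[0,0,0,0,0,-0.1,0.064],[0,0,0,0,0,-0.105,0.064],[0,0,0,0,0,0,0.064]]'|tail -1
python3 - <<'E'
from h import *
to(447,-230,17,.35)
im=eyes.capture("top");a=im[130:226,110:214]; b=eyes.capture("side")
c=(proj("side",[[447,-230,40]])[0]).astype(int);print(c)
b=b[c[1]-50:c[1]+46,c[0]-45:c[0]+45]
v=np.hstack([a,b]);crop(v,0,0,v.shape[1],v.shape[0],4,"t3")
E
```

```text
force: [-0.2, 0.1, 0.9]
grip_width: 0.607
grip_force: 0.0
grip_force: 0.0
grip_force: 0.0
grip_force: 0.0
grip_force: 0.0
grip_force: 0.0
t 25.55 pos [ 447.4 -229.8  142.1] yaw 0.351 tilt [ 0.001 -0.001] F [-0.5  0.5 -0.3] grip 64.1 0.0 | shift [ 1.000e-01 -5.000e-01  1.251e+02] rz 0.001
[277 225]
```

View pics/t3.png

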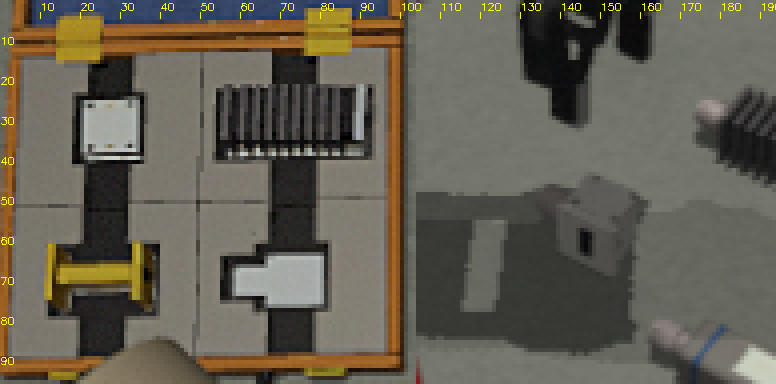

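The load is seated. The fingers straddle the adapter, so I descend and grip.

```bash

python3 -m jog '[[0,0,0.035,0,0,0,0.064],[0,0,0.035,0,0,0,0.064],[0,0,0.03,0,0,0,0.064],[0,0,0.015,0,0,0,0.064],[0,0,0.009,0,0,0,0.064]]'|sed -n '2p;4p'
python3 -m jog '[[0,0,0,0,0,0,0.05],[0,0,0,0,0,0,0.03],[0,0,0,0,0,0,0.025],[0,0,0,0,0,0,0.025],[0,0,0,0,0,0,0.025]]' 50
python3 -m jog '[[0,0,0,0,0,0,0.025],[0,0,0,0,0,0,0.025]]'
python3 -m jog '[[0,0,-0.01,0,0,0,0.025],[0,0,-0.03,0,0,0,0.025],[0,0,-0.04,0,0,0,0.025],[0,0,-0.04,0,0,0,0.025]]'|tail -2
python3 -c "
from h import *
to(491.8,132.4,33,.045)"
```

```text
eef_pos: [447.0, -229.3, 16.4]
force: [0.8, -0.4, -0.6]
time_s: 26.65
eef_pos: [447.8, -230.0, 18.4]
ee_rot: [0.001, 0.573, 0.819, -0.0]
force: [-0.6, 0.4, 6.2]
grip_width: 0.441
grip_force: 51.5
time_s: 26.85
eef_pos: [447.8, -230.0, 18.4]
ee_rot: [0.001, 0.573, 0.819, -0.0]
force: [-1.2, 0.2, 6.8]
grip_width: 0.435
grip_force: 51.5
grip_width: 0.438
grip_force: 50.7
t 27.25 pos [ 446.9 -229.3  139.3] yaw 0.35 tilt [-0.001  0.   ] F [ 0.7 -1.3 -2.8] grip 37.4 50.7 | shift [324.4 166.2 106.4] rz 0.305
```

```bash

python3 -m jog '[[0,0,0,0,0,0.1,0.025],[0,0,0,0,0,0.1,0.025],[0,0,0,0,0,0.105,0.025]]' |tail -1
for i in 1 2; do python3 -m jog '[[0.0449,0.0076,0,0,0,0,0.025],[0.0449,0.0076,0,0,0,0,0.025],[0.0449,0.0076,0,0,0,0,0.025],[0.0449,0.0076,0,0,0,0,0.025]]' |tail -1;done
python3 -m jog '[[0,0,0.02,0,0,0,0.025],[0,0,0.02,0,0,0,0.025],[0,0,0.02,0,0,0,0.025],[0,0,0,0,0,0,0.025],[0,0,0,0,0,0,0.025]]'|tail -2
python3 - <<'E'
from h import *
to(491.8,132.4,33,.045)
im=eyes.capture("side");p=sense()['eef_pos'];a=.045;c=proj("side",[p])[0].astype(int);x0,y0,f=c[0]-28,c[1]-17,14
v=cv2.resize(im[y0:y0+42,x0:x0+56,::-1],None,fx=f,fy=f,interpolation=cv2.INTER_CUBIC)
v=cv2.convertScaleAbs(v,alpha=1.5,beta=20)
P=lambda x,y,h:[p[0]+x*np.cos(a)-y*np.sin(a),p[1]+x*np.sin(a)+y*np.cos(a),p[2]-18.2+h]
for l,col in(([P(-19,y,h) for y,h in((-21,0),(21,0),(21,42),(-21,42))],(0,255,0)),([P(x,-21,h) for x,h in((-19,0),(19,0),(19,42),(-19,42))],(0,0,255)),([P(0,46,10),P(0,46,32)],(255,255,0))):
    cv2.polylines(v,[((proj("side",l)-[x0,y0]+.5)*f).astype(np.int32)],True,col,1)
cv2.imwrite("pics/s7.png",v)
E
```

```text
grip_force: 50.8
grip_force: 50.8
grip_force: 50.8
grip_width: 0.437
grip_force: 50.7
t 28.85 pos [492.  131.9  78.3] yaw 0.045 tilt [0. 0.] F [ 1.  -0.2 -0.4] grip 37.3 50.7 | shift [ 0.5 -0.2 45.3] rz -0.0
```

View pics/s7.png

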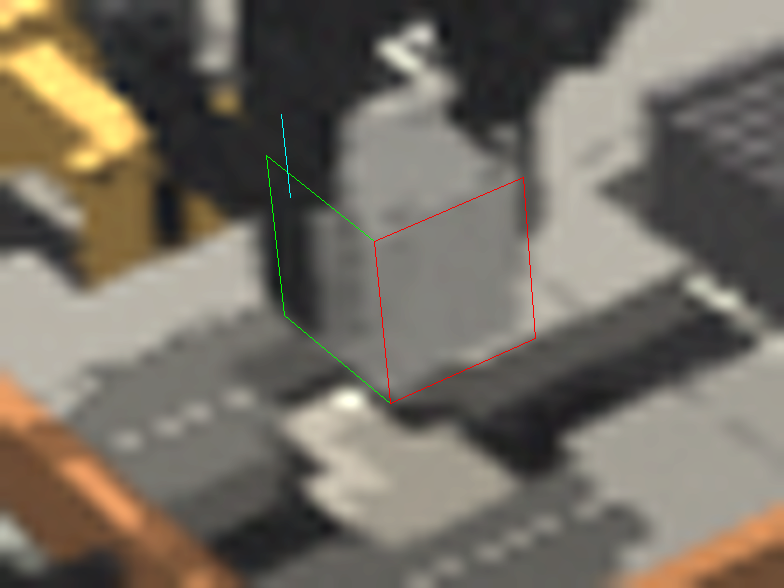

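The adapter matches the predicted outline to about 1 mm: the corner is at (388,402) in the crop, and the block is centred and square. I lower it.

```bash

python3 -m jog '[[0.0005,0,0.02,0,0,0,0.025],[0,0,0.015,0,0,0,0.025],[0,0,0.006,0,0,0,0.025],[0,0,0,0,0,0,0.025],[0,0,0,0,0,0,0.025]]'|sed -n '2p;4p'
python3 -m jog '[[0,0,0.001,0,0,0,0.025],[0,0,0.001,0,0,0,0.025],[0,0,0,0,0,0,0.025],[0,0,0,0,0,0,0.025]]' | sed -n '2p;4p'
python3 -m jog '[[0,0,0.001,0,0,0,0.025],[0,0,0,0,0,0,0.025],[0,0,0,0,0,0,0.025]]' | sed -n '2p;4p'
```

```text
eef_pos: [492.5, 132.4, 37.5]
force: [0.9, 0.2, -1.1]
eef_pos: [491.9, 132.4, 34.6]
force: [0.8, 0.4, -1.0]
eef_pos: [491.8, 132.4, 33.5]
force: [-0.3, -0.1, -0.7]
```

```bash

for i in 1 2 ; do python3 -m jog '[[0,0,0.0006,0,0,0,0.025],[0,0,0,0,0,0,0.025],[0,0,0,0,0,0,0.025]]' | sed -n '2p;4p'; done
```

```text
eef_pos: [491.9, 132.4, 32.9]
force: [-0.1, -0.5, -1.3]
eef_pos: [491.9, 132.4, 32.4]
force: [-0.1, 0.6, 0.8]
```

```bash

python3 -m jog '[[0,0,0.0005,0,0,0,0.025],[0,0,0,0,0,0,0.025],[0,0,0,0,0,0,0.025]]' | sed -n '2p;4p'
python3 -m jog '[[0,0,0,0,0,0,0.038],[0,0,0,0,0,0,0.048],[0,0,0,0,0,0,0.048],[0,0,-0.01,0,0,0,0.048],[0,0,-0.03,0,0,0,0.048]]'|tail -3
python3 -m jog '[[0,0,-0.035,0,0,0,0.06],[0,0,-0.035,0,0,0,0.06],[0,0,-0.035,0,0,0,0.06]]'|tail -1
python3 -m jog '[[-0.045,0,0,0,0,0,0.06],[-0.045,0,0,0,0,0,0.06],[-0.045,0,0,0,0,0,0.06],[-0.045,0,0,0,0,0,0.06],[-0.045,0,0,0,0,0,0.06]]'|tail -1
python3 - <<'E'
from h import *
a=eyes.capture("top")[130:226,110:230]; b=eyes.capture("side")[85:181,165:275]
v=np.hstack([a,b]);v=cv2.resize(v,(v.shape[1]*3,v.shape[0]*3)) if 0 else v
crop(v,0,0,v.shape[1],v.shape[0],3,"end")
E
```

```text
eef_pos: [491.9, 132.4, 32.4]
force: [-3.1, 0.4, 7.4]
force: [1.2, 0.1, 0.4]
grip_width: 0.56
grip_force: 0.0
grip_force: 0.0
grip_force: 0.0
```

View pics/end.png

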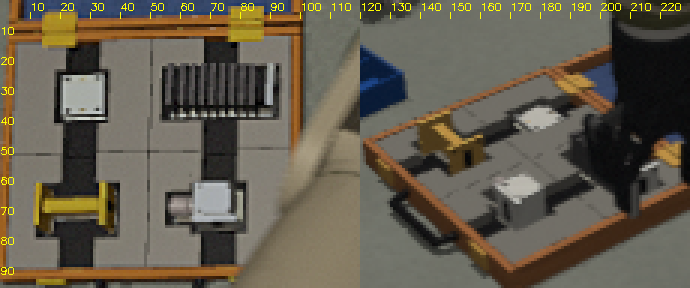

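All four pieces are seated: short (28,32), line (25,68), load (73,30), and adapter (71,66) with its connector in the channel. The gripper is clear and holds nothing.

```bash
python3 -m jog '[[0,0,0,0,0,0,0.06],[0,0,0,0,0,0,0.06]]'|head -1; python3 -c "
from rig import finish_job
print(finish_job())"
```

```text
time_s: 32.6
the job is handed in; nothing more can be done
None
```

The short, line, load and adapter are each seated in their own recess, set down gently with the adapter's connector in its channel; I did not touch the attenuator or the power sensor, and the job was handed in at 32.6 s.

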